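Swap the tight transport bung of a steel flask for its vented lid

ROBOT

A 6-joint arm with a two-finger parallel gripper is mounted at the origin on a cart in front of the work surface, level with it; the furniture and walls round the work are solid. World frame = base frame: x ahead of the robot, y to its left, z up, the work surface at z = 0. Lengths are in m, angles in degrees, forces in N, time in s.
With the tool pointing down it reaches from about 0.4 to 0.825 m from the base axis. Payload 7 kg.
Tool frame: the origin (TCP) lies between the finger pads; the fingertips stand 19 mm ahead of it and the grasp point (between the pads) is the TCP; z points along the fingers, y is the line along which they close (so a half turn about z gives the same grasp; the last joint's range is limited). The gripper opens to 88 mm and grips with 3 to 60 N. Pads are 19 mm wide; open, the fingers measure 130 mm over their backs; the gripper's body (78 mm by 193 mm) begins 47 mm behind the grasp point.
Start: joints at [87.554, 20.546, 0.682, 0, -70.136, -16.507], TCP at [0.219, 0.638, 0.246] pointing down, gripper open.
Joint ranges: [-176.03, 176.03], [-82.01, 121.73], [-58.28, 71.71], [-173.87, 95.51], [-174.79, -0.11], [-173.66, 173.66]. Speed limits (degrees/s): [136.94, 136.94, 172.46, 180, 180, 180].

INTERFACE

Orientations are given as [roll, pitch, yaw] about the fixed x, y, z axes, in that order (R = Rz(yaw) Ry(pitch) Rx(roll)).
In Python, from plant import get_obs, snapshot, close_job, spot_in, spot_point gives the robot as it stands.
- The arm moves only by the tool play_rows, never from a script. Its argument "plan" is a list of rows, each a list of 6 numbers: the shift along the tool's x, y, z in cm, then the turn, a rotation vector about the tool's x, y, z in degrees. A call has 1 to 20 rows; each row shifts and turns the commanded pose from where the row before left it, along the tool's axes as they then stand; what a row does not reach is not made up. A row lasts 1/12 s, in which the tool goes at most 41.7 mm and 7.16 degrees, less where a joint would pass 70% of its speed; a pose out of reach is approached as far as the arm can. A call is refused whole if a number of a shift passes 4.17 or a number of a turn 7.16, either way. A call with a gripper value outside its range is refused whole. "grip" is the finger opening in cm, from 0 to 8.76, set as the call begins (left out, the last holds). The fingers move at their own pace and stop on an object; the grip force is fixed at half the most. Time passes only in rows, so rows that do not move let the fingers close. It gives the time, the measured TCP pose, the force, the opening and the grip force at its end, in the units of the state.
- get_obs(): the state, without advancing time (a new reading comes with each control period).
- snapshot(name): name is "side" or "top" or "wrist"; returns a dict with "frame" (480x640x3 uint8, red, green, blue), "fx", "fy", "cx", "cy" (pixels), "position" and "attitude" of the camera in the world. Camera axes: x right, y down, z forward; pixel columns grow to the right and rows downward; lengths in m; the calibration is good to about 2 mm. The wrist camera is an equidistant fisheye: a pixel r from the principal point sees the ray r / f radians off the axis. A picture is of the moment at which its call begins. There is no depth.
- close_job(): hands the job in; it is judged then, once.
Trained networks look in the newest picture that a camera, given by its name, has taken for a name from the list of things; names that differ only in an ending like _2 or _b are one class to them, and where a whole thing is asked for, a point or a joint stands for the part that bears it (a point fixed in the world has none). Each returns a list of dicts, best first, with "score" (0 to 1); they miss things now and then, are a little off and sometimes report something else, mostly with a low value. They report only what shows in the picture. A call takes as long as a camera call. They do not tell look-alikes from the thing itself.
- spot_in(camera, thing): "position" ([x, y, z] in m, in world coordinates, good to about 4 mm: the middle of the surface that is visible of it).
- spot_point(camera, thing): "position" ([x, y, z] in m, in world coordinates, good to about 4 mm: a listed point, or the origin of a listed thing).
The state is a dict: "clock": time; "joint_pos": joint angles; "qvel": joint speeds; "tau": joint torques, N m; "tool_pos": TCP position; "orientation": TCP orientation; "force": force on the tool from outside, world axes, zero at the start; "moment": the same for the moment, N m; "opening": finger opening in m; "gripper_force": force on a finger pad.
Only numpy, scipy, OpenCV 4.12 (cv2) and the standard library are available. Lean on these libraries where they do the work, as an engineer would, in place of code of your own. Each camera call takes 0.05 s, during which the arm holds its last target. There are 200 camera calls.

TASK

Make the steel flask ready for cold use: work its tight transport bung out of the neck by rocking it from side to side while lifting gently, so that the flask stays down on the floor of its stand, and stand the bung upright in the shallow steel dish. Then put the loose vented lid on the flask so that it sits level and fully down on the rim. Leave the things lying around where they are.

Things in the scene. Friction and masses are not known exactly. Their poses are not given: they have to be found in the camera images.
- stand: Fixed bench stand: aluminium base plate 130 x 130 x 10 mm with an upright grey guide tube (inner diameter 90, outer 98, top edge 65 mm above the worktop). Origin at the centre of the plate's underside on the worktop, z up. The flask stands loose in the tube on the plate, its underside at stand z = 10 mm.
- flask: Round steel vacuum flask, 138 mm tall, body diameter 86 mm, neck outer diameter 63 mm over its top 28 mm; weighs 0.7 to 0.95 kg. Origin at the centre of its underside, z up. It stands in the guide tube with 2 mm of play all round and is not held down: it lifts out with a straight pull on the bung, and turns with it when the bung is twisted.
- flask_rim (a point): Centre of the flask's mouth, at the height of its rim (138 mm above its underside).
- flask_lip (a point): Centre of the elastic lip inside the neck, 8 mm below the rim: it grips the bung by friction, 15 to 35 N against a straight pull at the start, about twice the flask's weight. Tilting the bung 0.15 to 0.2 rad to each side about this point under a pull of 5 to 6.5 N makes it creep up with each swing; it can tilt 0.25 rad.
- bung: Black rubber bung, 81 mm tall, 120 g: tapered plug 50 mm long (diameter 37 mm at the foot, 49 at its top), on it a grip bar 20 mm thick along the bung's y, 42 mm long along its x, from 50 to 81 mm above the foot. Origin at the centre of the foot, z up. At the start 30 to 33 mm of the plug sits in the neck; the lip's hold fades as it rises and ends when the foot passes the lip.
- lid: Loose vented lid of white plastic, 50 mm tall, 110 g: a round cap of outer diameter 78 mm, inner diameter 72 mm, with a round knob of diameter 32 mm on top (the knob's grip reaches from 32 to 50 mm above the skirt's lower edge). Origin at the centre of the skirt's lower edge, z up. It starts mouth down on the worktop and fits over the flask's neck with 4 mm of play all round.
- lid_seat (a point): Centre of the underside of the lid's crown, 20 mm above the skirt's lower edge; it lies on the flask's rim when the lid is on.
- dish: Shallow loose steel dish, outer diameter 134 mm at the rim, 116 mm at the foot, 16 mm high, floor 3 mm thick. Origin at the centre of its underside, z up.
- specimen_cup: Bystander: white cup with an orange-yellow screw lid, diameter 64, 64 mm tall. Origin at the centre of its underside.
- wooden_box: Bystander: small wooden box, 70 x 110 x 30 mm. Origin at the centre of its underside.
- syringe: Bystander: empty syringe lying flat, 28 x 118 x 17 mm. Origin at the centre of its underside.
There are look-alikes about, which are no part of the job. Leave any red or turquoise look-alike of the bung alone.

How it is judged (in metres and radians):
On the way, in this order (a step that is already met when the one before it is completed fails the run):
1. the bung is out of the flask's neck, with the flask still down in its stand (z of bung in the frame of flask above 0.142 m and z of flask in the frame of stand below 0.0145 m), for 0.1 s.
2. the bung stands upright in the dish and is let go (horizontal distance between bung and dish below 0.05 m and z of bung in the frame of dish below 0.008 m and angle between bung's own z axis and vertical below 0.15 rad and contact force between the fingers and bung below 0.2 N), for 0.2 s.
At the end, for the whole second after the job is handed in: The bung stands upright (within 0.15 rad) on the dish's floor; the lid sits level on the flask's neck with its crown on the rim (within 4 mm in height, 8 mm sideways and 0.08 rad); the flask stands upright on the floor of its stand (within 4 mm); all are released and at rest (horizontal distance between bung and dish below 0.05 m and z of bung in the frame of dish below 0.008 m and angle between bung's own z axis and vertical below 0.15 rad and z of lid_seat in the frame of flask between 0.134 and 0.142 m and horizontal distance between lid_seat and flask_rim below 0.008 m and angle between the z axis of lid and the z axis of flask, either way round below 0.08 rad and z of flask in the frame of stand below 0.014 m and angle between flask's own z axis and vertical below 0.08 rad and linear speed of each of lid, bung, flask below 0.02 m/s); the robot touches nothing.
It fails at once if the flask is lifted more than 5 mm off the floor of its stand (z of flask in the frame of stand above 0.015 m).
It fails at once if a bystander is moved more than 30 mm (distance of any of specimen_cup, wooden_box, syringe from where it was at the start of the episode above 0.03 m).
It also fails if it takes over 67 s, if anything falls off the work surface, if the arm or the gripper's body presses on something with over 40 N, if the wrist force passes 120 N, or if a joint passes its speed limit or range.

## Working session

There is one attempt and no reset: what is moved stays moved. The work goes in short steps, Python scripts to look and compute and a tool call to move; the robot and the scene stay as the last step left them, time stands still between calls to the robot, and variables do not carry over. Pictures are saved under pics/ and viewed, at most 10 in all, crops included, and the job is handed in when it is done.

Besides the shell and the picture viewer there is one more tool, called after "Call:" as name(argument=value, ...) on one line, values as JSON. play_rows: Moves the arm, as the interface text tells. Its arguments: {"type":"object","properties":{"plan":{"type":"array","items":{"type":"array","items":{"type":"number"}}},"grip":{"type":"number"}},"required":["plan"]}

```bash
mkdir -p pics; ls
python3 - <<'E'
from plant import *
import cv2
o=get_obs();print({k:(o[k]) for k in('clock','tool_pos','orientation','force','opening')})
for c in('top','side'):
    s=snapshot(c);cv2.imwrite(f'pics/{c}0.png',s['frame'][:,:,::-1]);print(c,s['fx'],s['cx'],s['cy'],s['position'],s['attitude'])
    for t in('stand','flask','flask_rim','bung','lid','dish','specimen_cup','wooden_box','syringe'):
        print(t,[(round(d['score'],2),[round(float(v),3) for v in d['position']]) for d in spot_point(c,t)[:4]])
E
```

```text
pics
{'clock': 0.0, 'tool_pos': array([0.21912163, 0.6379603 , 0.24463637]), 'orientation': array([ 1.79906064e+02, -7.29283087e-03, -1.89612343e+01]), 'force': array([0.05866561, 0.09965508, 0.99708471]), 'opening': 0.08777337957339514}
top 455.75957960990854 313.5290562299945 234.61527512223452 [0.39133925 0.09929872 1.07865944] [-173.74179358    0.94736581  -88.31845874]
stand [(0.83, [0.48, 0.364, 0.002])]
flask [(0.77, [0.476, 0.356, 0.012])]
flask_rim [(0.58, [0.48, 0.353, 0.148]), (0.51, [0.424, -0.271, 0.002])]
bung [(0.83, [0.339, 0.36, -0.001]), (0.76, [0.481, 0.355, 0.118]), (0.6, [0.44, 0.494, 0.003])]
lid [(0.67, [0.42, 0.041, -0.001])]
dish []
specimen_cup [(0.83, [0.449, -0.069, 0.002])]
wooden_box [(0.62, [0.684, 0.325, -0.0])]
syringe [(0.53, [0.42, 0.043, 0.021])]
side 532.0956922217415 317.98728132339716 244.7522757151749 [0.30726146 1.19159426 0.96519524] [-127.39726637   -0.88211346 -169.725194  ]
stand [(0.6, [0.474, 0.358, -0.001])]
flask [(0.7, [0.478, 0.355, 0.008])]
flask_rim [(0.89, [0.476, 0.36, 0.147])]
bung [(0.96, [0.342, 0.365, 0.003]), (0.62, [0.478, 0.359, 0.114]), (0.6, [0.436, 0.492, 0.001])]
lid [(0.88, [0.425, 0.044, 0.003])]
dish [(0.56, [0.422, -0.268, 0.003])]
specimen_cup [(0.78, [0.454, -0.07, -0.003])]
wooden_box [(0.63, [0.422, -0.269, 0.002]), (0.59, [0.683, 0.324, 0.0])]
syringe [(0.55, [0.362, 0.234, 0.0])]
```

View pics/top0.png

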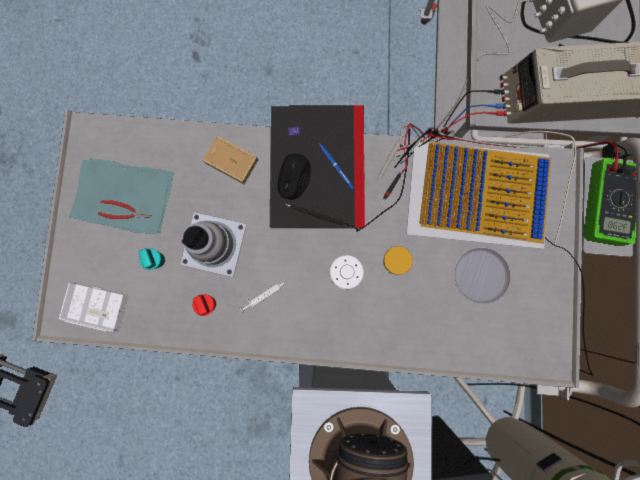

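View pics/side0.png

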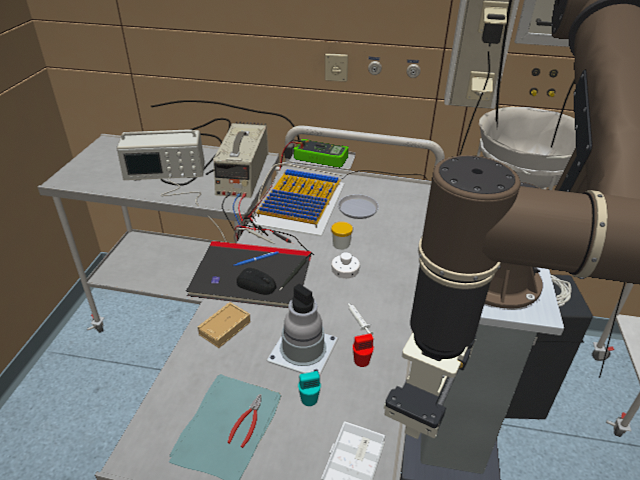

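The top view shows the flask with the black bung at (195,238), the red and turquoise look-alikes at (204,304) and (150,259), the lid at (347,272), the cup at (398,260) and the dish at (482,275). All of these agree with the network positions. Next I need the yaw of the grip bar.

Run:
```python
import cv2,numpy as np
a=cv2.imread('pics/top0.png')[205:285,170:250];b=cv2.imread('pics/side0.png')[275:355,260:340]
f=lambda i:cv2.resize(i,(400,400),interpolation=cv2.INTER_CUBIC)
im=np.hstack([f(a),f(b)]);im=np.clip(im.astype(float)*1.8+20,0,255).astype('uint8');cv2.imwrite('pics/c1.png',im)
```

```text
(no output)
```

View pics/c1.png

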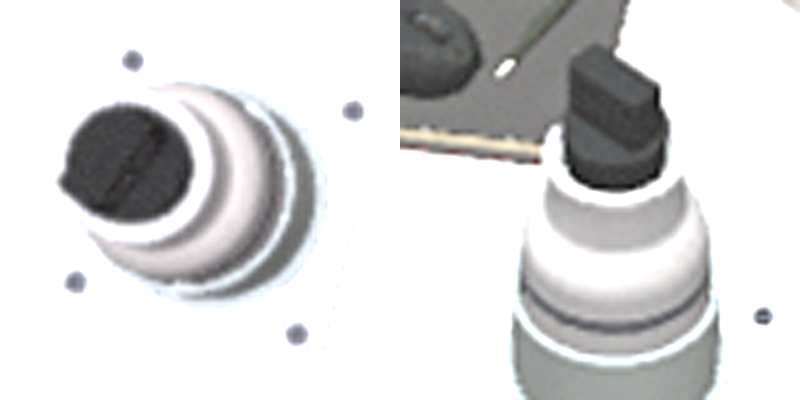

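The left crop shows the bar's right edge running from (105,205) to (160,125). That puts its long axis at about -33° in world yaw.

```bash
cat > h.py <<'E'
from plant import *
import numpy as np,cv2
from scipy.spatial.transform import Rotation as R
def rot(rpy): return R.from_euler('xyz',rpy,degrees=True)
def to(p,rpy,o=None):
    "turn (deg, tool axes) first, then shift (cm) in the turned tool's axes"
    o=o or get_obs(); r0=rot(o['orientation']); r1=rot(rpy)
    print('clk',round(o['clock'],2),'turn',(r0.inv()*r1).as_rotvec(degrees=True).round(2),'then shift',(r1.inv().apply(np.array(p)-o['tool_pos'])*100).round(2))
def ray(s,u,v,z):
    "pinhole pixel -> world point at height z"
    d=rot(s['attitude']).apply([(u-s['cx'])/s['fx'],(v-s['cy'])/s['fy'],1]); c=np.array(s['position'])
    return c+d*(z-c[2])/d[2]
def wproj(s,P):
    "world points -> wrist (equidistant fisheye) pixels"
    q=rot(s['attitude']).inv().apply(np.atleast_2d(P)-s['position']); h=np.hypot(q[:,0],q[:,1]); t=np.arctan2(h,q[:,2])
    return np.c_[s['cx']+s['fx']*t*q[:,0]/h,s['cy']+s['fy']*t*q[:,1]/h]
def wray(s,u,v,z):
    a=np.array([(u-s['cx'])/s['fx'],(v-s['cy'])/s['fy']]);t=np.linalg.norm(a)
    d=rot(s['attitude']).apply([*(np.sin(t)*a/t),np.cos(t)]);c=np.array(s['position']);return c+d*(z-c[2])/d[2]
def pr(c,*ts):
    for t in ts: print(c,t,[(round(d['score'],2),[round(float(v),3) for v in d['position']]) for d in spot_point(c,t)[:4]])
E
python3 - <<'E'
from h import *
s=snapshot('top')
a=ray(s,170+160/5,205+125/5,.198);b=ray(s,170+105/5,205+205/5,.198);print(a,b,np.degrees(np.arctan2(*(a-b)[1::-1])))
to([.478,.357,.28],[180,0,-33])
E
```

```text
[0.49052712 0.3348606  0.198     ] [0.4585931  0.35460461 0.198     ] -31.727471405173162
clk 1.05 turn [ 0.   -0.   14.05] then shift [37.02  9.51 -3.45]
```

Call:
play_rows(plan=[[0, 0, -1, 0, 0, 7], [0, 0, -1, 0, 0, 7], [3.7, 0.95, -0.14, 0, 0, 0], [3.7, 0.95, -0.14, 0, 0, 0], [3.7, 0.95, -0.14, 0, 0, 0], [3.7, 0.95, -0.14, 0, 0, 0], [3.7, 0.95, -0.14, 0, 0, 0], [3.7, 0.95, -0.14, 0, 0, 0], [3.7, 0.95, -0.14, 0, 0, 0], [3.7, 0.95, -0.14, 0, 0, 0], [3.7, 0.95, -0.14, 0, 0, 0], [3.7, 0.95, -0.14, 0, 0, 0], [0, 0, 0, 0, 0, 0], [0, 0, 0, 0, 0, 0]], grip=5)

```text
clock: 2.22
tool_pos: [0.4793, 0.3557, 0.2797]
orientation: [-180.0, -0.0, -33.2]
force: [-0.6, 0.4, 0.5]
opening: 0.0498
gripper_force: 0.0
```

Run:
```python
from h import *
s=snapshot('wrist');cv2.imwrite('pics/w1.png',s['frame'][:,:,::-1])
print(get_obs()['tool_pos'],s['fx'],s['position'],s['attitude'])
pr('wrist','bung','flask_rim','flask','stand')
for t in(np.array([.478,.357,0]),):
  print(wproj(s,[t+[0,0,.198],t+[.018,-.011,.198],t+[-.018,.011,.198]]))
```

```text
[0.47855092 0.35669704 0.27960022] 371.64829954431775 [0.54744084 0.31183184 0.41836708] [ 1.62762822e+02  8.71904487e-02 -1.23149974e+02]
wrist bung [(0.85, [0.482, 0.359, 0.113]), (0.79, [0.338, 0.364, -0.0]), (0.63, [0.443, 0.491, 0.003])]
wrist flask_rim []
wrist flask [(0.66, [0.478, 0.351, 0.009])]
wrist stand [(0.7, [0.683, 0.326, 0.002])]
[[317.1345828  258.78585083]
 [316.12788226 226.69372284]
 [318.07963064 288.92578668]]
```

View pics/w1.png

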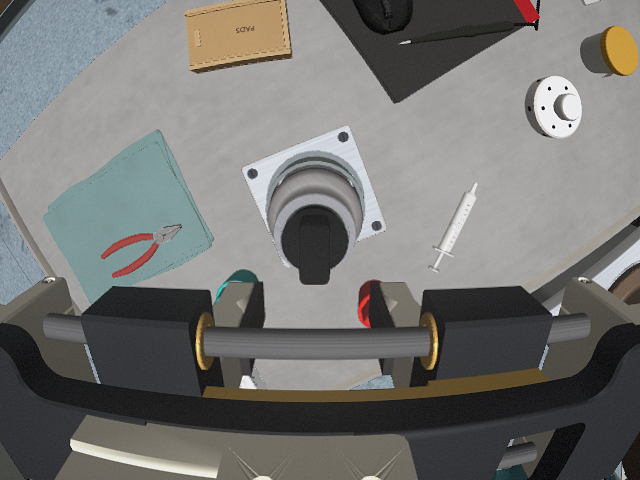

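The wrist view shows the bung's bar upright in the image, top face from (314,207) to (315,283), so it is parallel to the tool x axis. It lies about 1 mm towards -y and 3–4 mm towards +x of the tool. I'll correct that, descend and close.

Call:
play_rows(plan=[[0.35, -0.12, 1.5, 0, 0, 0], [0, 0, 1.5, 0, 0, 0], [0, 0, 1.5, 0, 0, 0], [0, 0, 1.5, 0, 0, 0], [0, 0, 1.5, 0, 0, 0], [0, 0, 1.0, 0, 0, 0], [0, 0, 0.5, 0, 0, 0], [0, 0, 0, 0, 0, 0]])

```text
clock: 3.13
tool_pos: [0.4809, 0.3566, 0.1885]
orientation: [179.9, 0.0, -32.9]
force: [-0.4, 0.3, 0.0]
opening: 0.0499
gripper_force: 0.0
```

Call:
play_rows(plan=[[0, 0, 0, 0, 0, 0], [0, 0, 0, 0, 0, 0], [0, 0, 0, 0, 0, 0], [0, 0, 0, 0, 0, 0], [0, 0, 0, 0, 0, 0]], grip=0.5)

```text
clock: 3.55
tool_pos: [0.4818, 0.3566, 0.1901]
orientation: [-179.9, -0.0, -33.0]
force: [-0.2, -0.6, -0.7]
opening: 0.0222
gripper_force: 0.0
```

Call:
play_rows(plan=[[0, 0, 0, 0, 0, 0], [0, 0, 0, 0, 0, 0]])

```text
clock: 3.72
tool_pos: [0.4816, 0.3563, 0.1899]
orientation: [180.0, -0.0, -33.0]
force: [-1.4, -0.8, 3.7]
opening: 0.0196
gripper_force: 30.0
```

Call:
play_rows(plan=[[0, 0, -0.1, 0, 0, 0], [0, 0, 0, 0, 0, 0]])

```text
clock: 3.88
tool_pos: [0.4815, 0.3563, 0.1901]
orientation: [180.0, 0.0, -33.0]
force: [1.3, -0.2, -3.3]
opening: 0.02
gripper_force: 30.0
```

Call:
play_rows(plan=[[0, 0.436, -0.006, 5, 0, 0], [0, 0.436, -0.006, 5, 0, 0], [0, 0, 0, 0, 0, 0]])

```text
clock: 4.13
tool_pos: [0.4754, 0.347, 0.1899]
orientation: [-169.8, 0.1, -33.0]
force: [-0.3, -0.1, -5.8]
opening: 0.0198
gripper_force: 30.0
```

Call:
play_rows(plan=[[0, -0.436, 0.019, -5, 0, 0], [0, -0.436, 0.019, -5, 0, 0], [0, -0.436, 0.019, -5, 0, 0], [0, -0.436, 0.019, -5, 0, 0], [0, 0, 0, 0, 0, 0]])

```text
clock: 4.55
tool_pos: [0.4875, 0.3651, 0.1892]
orientation: [169.4, -0.1, -32.9]
force: [-1.2, -2.3, 1.4]
opening: 0.0196
gripper_force: 30.0
```

Call:
play_rows(plan=[[0, 0.436, 0.0, 5, 0, 0], [0, 0.436, 0.0, 5, 0, 0], [0, 0.436, 0.0, 5, 0, 0], [0, 0.436, 0.0, 5, 0, 0], [0, 0, 0, 0, 0, 0]])

```text
clock: 4.97
tool_pos: [0.4748, 0.3465, 0.1905]
orientation: [-169.9, 0.1, -33.0]
force: [-0.6, 0.1, -9.4]
opening: 0.0196
gripper_force: 30.0
```

Call:
play_rows(plan=[[0, -0.436, 0.01, -5, 0, 0], [0, -0.436, 0.01, -5, 0, 0], [0, -0.436, 0.01, -5, 0, 0], [0, -0.436, 0.01, -5, 0, 0], [0, 0, 0, 0, 0, 0]])

```text
clock: 5.38
tool_pos: [0.4877, 0.3655, 0.1901]
orientation: [169.4, -0.1, -32.9]
force: [0.3, -1.8, 0.9]
opening: 0.0196
gripper_force: 30.0
```

Call:
play_rows(plan=[[0, 0.436, 0.02, 5, 0, 0], [0, 0.436, 0.02, 5, 0, 0], [0, 0.436, 0.02, 5, 0, 0], [0, 0.436, 0.02, 5, 0, 0], [0, 0, 0, 0, 0, 0]])

```text
clock: 5.8
tool_pos: [0.4751, 0.3467, 0.1913]
orientation: [-169.8, 0.1, -33.0]
force: [-0.3, -0.4, -8.3]
opening: 0.0197
gripper_force: 30.0
```

Call:
play_rows(plan=[[0, -0.436, -0.025, -5, 0, 0], [0, -0.436, -0.025, -5, 0, 0], [0, -0.436, -0.025, -5, 0, 0], [0, -0.436, -0.025, -5, 0, 0], [0, 0, 0, 0, 0, 0]])

```text
clock: 6.22
tool_pos: [0.4876, 0.3653, 0.192]
orientation: [169.4, -0.1, -32.9]
force: [-2.0, -2.7, 3.3]
opening: 0.02
gripper_force: 30.0
```

Call:
play_rows(plan=[[0, 0, 0, 0, 0, 0], [0, 0, 0, 0, 0, 0]])

```text
clock: 6.38
tool_pos: [0.4862, 0.3641, 0.1918]
orientation: [169.9, 0.0, -33.0]
force: [-0.3, 0.6, -9.3]
opening: 0.0199
gripper_force: 30.0
```

Call:
play_rows(plan=[[0, 0.436, 0.019, 5, 0, 0], [0, 0.436, 0.019, 5, 0, 0], [0, 0, 0, 0, 0, 0]])

```text
clock: 6.63
tool_pos: [0.4795, 0.3538, 0.194]
orientation: [-179.7, 0.1, -33.0]
force: [-1.0, -0.5, -7.8]
opening: 0.0199
gripper_force: 30.0
```

Run:
```python
from h import *
s=snapshot('side')
for i in range(2):
  o=get_obs();print(o['tool_pos'].round(4),o['force'].round(1),o['moment'].round(2)); pr('side','bung','flask_rim','flask'); snapshot('side')
cv2.imwrite('pics/s2.png',cv2.resize(s['frame'][270:370,240:340,::-1],(500,500),interpolation=cv2.INTER_CUBIC))
```

```text
[0.4799 0.3542 0.1942] [-0.4  0.7 -9.5] [-0.15 -0.01  0.03]
side bung [(0.86, [0.436, 0.491, 0.001]), (0.75, [0.341, 0.364, 0.003]), (0.69, [0.478, 0.357, 0.121])]
side flask_rim [(0.95, [0.472, 0.359, 0.149])]
side flask [(0.84, [0.48, 0.356, 0.01])]
[0.4817 0.3567 0.1939] [ 1.5  0.3 -6.7] [ 0.11 -0.02 -0.02]
side bung [(0.86, [0.344, 0.365, 0.002]), (0.68, [0.479, 0.358, 0.117]), (0.64, [0.437, 0.492, -0.003])]
side flask_rim [(0.58, [0.474, 0.36, 0.147])]
side flask [(0.92, [0.477, 0.353, 0.007])]
```

View pics/s2.png

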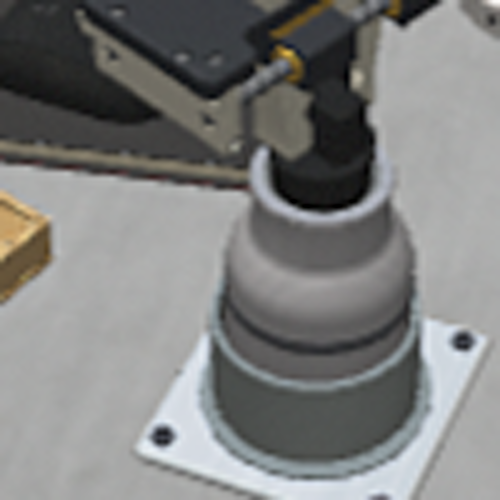

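The picture shows the bung upright in the neck, with the flask apparently still down in its tube at about (315,380). The earlier readings were still swinging, and the settled pull of about 9 N is too high, so I'll back off.

Call:
play_rows(plan=[[0, 0, 0.05, 0, 0, 0], [0, 0, 0, 0, 0, 0], [0, 0, 0, 0, 0, 0]])

```text
clock: 7.33
tool_pos: [0.4819, 0.357, 0.1938]
orientation: [-179.9, -0.0, -32.9]
force: [-1.2, 1.3, -1.8]
opening: 0.02
gripper_force: 30.0
```

Call:
play_rows(plan=[[0, 0, 0.05, 0, 0, 0], [0, 0, 0, 0, 0, 0], [0, 0, 0, 0, 0, 0]])

```text
clock: 7.58
tool_pos: [0.482, 0.3569, 0.1937]
orientation: [-179.9, -0.0, -32.9]
force: [-2.0, 1.7, 3.0]
opening: 0.0193
gripper_force: 30.0
```

Call:
play_rows(plan=[[0, 0, -0.08, 0, 0, 0], [0, 0.373, 0.013, 4, 0, 0], [0, 0.373, 0.013, 4, 0, 0], [0, 0.187, 0.003, 2, 0, 0], [0, 0, 0, 0, 0, 0], [0, 0, 0, 0, 0, 0]])

```text
clock: 8.08
tool_pos: [0.4766, 0.3483, 0.1933]
orientation: [-170.0, -0.0, -33.0]
force: [0.8, 0.9, -1.8]
opening: 0.0197
gripper_force: 30.0
```

Call:
play_rows(plan=[[0, -0.373, 0.005, -4, 0, 0], [0, -0.373, 0.005, -4, 0, 0], [0, -0.373, 0.005, -4, 0, 0], [0, -0.373, 0.005, -4, 0, 0], [0, -0.373, 0.005, -4, 0, 0], [0, 0, 0, 0, 0, 0], [0, 0, 0, 0, 0, 0]])

```text
clock: 8.67
tool_pos: [0.4871, 0.3644, 0.1921]
orientation: [169.7, -0.0, -32.9]
force: [-1.0, -3.4, -0.3]
opening: 0.0196
gripper_force: 30.0
```

Call:
play_rows(plan=[[0, 0.373, -0.01, 4, 0, 0], [0, 0.373, -0.01, 4, 0, 0], [0, 0.373, -0.01, 4, 0, 0], [0, 0.373, -0.01, 4, 0, 0], [0, 0.373, -0.01, 4, 0, 0], [0, 0, 0, 0, 0, 0], [0, 0, 0, 0, 0, 0]])

```text
clock: 9.25
tool_pos: [0.476, 0.3477, 0.1945]
orientation: [-170.1, 0.0, -33.0]
force: [1.5, 0.6, -3.8]
opening: 0.0199
gripper_force: 30.0
```

Call:
play_rows(plan=[[0, -0.373, 0.0, -4, 0, 0], [0, -0.373, 0.0, -4, 0, 0], [0, -0.373, 0.0, -4, 0, 0], [0, -0.373, 0.0, -4, 0, 0], [0, -0.373, 0.0, -4, 0, 0], [0, 0, 0, 0, 0, 0], [0, 0, 0, 0, 0, 0]])

```text
clock: 9.83
tool_pos: [0.4874, 0.3649, 0.1941]
orientation: [169.7, -0.0, -32.9]
force: [-1.4, -2.6, 0.3]
opening: 0.0194
gripper_force: 30.0
```

Call:
play_rows(plan=[[0, 0.38, -0.01, 4, 0, 0], [0, 0.38, -0.01, 4, 0, 0], [0, 0.38, -0.01, 4, 0, 0], [0, 0.38, -0.01, 4, 0, 0], [0, 0.38, -0.01, 4, 0, 0], [0, 0, 0, 0, 0, 0], [0, 0, 0, 0, 0, 0]])

```text
clock: 10.42
tool_pos: [0.476, 0.3479, 0.1964]
orientation: [-170.1, 0.0, -33.0]
force: [-0.1, 0.6, -3.5]
opening: 0.0201
gripper_force: 30.0
```

Call:
play_rows(plan=[[0, -0.38, -0.01, -4, 0, 0], [0, -0.38, -0.01, -4, 0, 0], [0, -0.38, -0.01, -4, 0, 0], [0, -0.38, -0.01, -4, 0, 0], [0, -0.38, -0.01, -4, 0, 0], [0, 0, 0, 0, 0, 0], [0, 0, 0, 0, 0, 0]])

```text
clock: 11.0
tool_pos: [0.4873, 0.3651, 0.1959]
orientation: [169.7, -0.0, -32.9]
force: [-0.3, -2.9, -3.3]
opening: 0.0196
gripper_force: 30.0
```

Call:
play_rows(plan=[[0, 0.4, -0.014, 4, 0, 0], [0, 0.4, -0.014, 4, 0, 0], [0, 0.4, -0.014, 4, 0, 0], [0, 0.4, -0.014, 4, 0, 0], [0, 0.4, -0.014, 4, 0, 0], [0, 0, 0, 0, 0, 0], [0, 0, 0, 0, 0, 0]])

```text
clock: 11.58
tool_pos: [0.4756, 0.3473, 0.1993]
orientation: [-170.0, 0.0, -33.0]
force: [0.5, 1.5, -4.5]
opening: 0.0199
gripper_force: 30.0
```

Call:
play_rows(plan=[[0, -0.405, -0.011, -4, 0, 0], [0, -0.405, -0.011, -4, 0, 0], [0, -0.405, -0.011, -4, 0, 0], [0, -0.405, -0.011, -4, 0, 0], [0, -0.405, -0.011, -4, 0, 0], [0, 0, 0, 0, 0, 0], [0, 0, 0, 0, 0, 0]])

```text
clock: 12.17
tool_pos: [0.4873, 0.3653, 0.1985]
orientation: [169.8, 0.0, -32.9]
force: [0.2, -1.3, -4.3]
opening: 0.0202
gripper_force: 30.0
```

Call:
play_rows(plan=[[0, 0.415, -0.015, 4, 0, 0], [0, 0.415, -0.015, 4, 0, 0], [0, 0.415, -0.015, 4, 0, 0], [0, 0.415, -0.015, 4, 0, 0], [0, 0.415, -0.015, 4, 0, 0], [0, 0, 0, 0, 0, 0], [0, 0, 0, 0, 0, 0]])

```text
clock: 12.75
tool_pos: [0.475, 0.3463, 0.2023]
orientation: [-169.9, 0.0, -33.0]
force: [0.2, 1.6, -4.7]
opening: 0.02
gripper_force: 30.0
```

Call:
play_rows(plan=[[0, -0.42, -0.012, -4, 0, 0], [0, -0.42, -0.012, -4, 0, 0], [0, -0.42, -0.012, -4, 0, 0], [0, -0.42, -0.012, -4, 0, 0], [0, -0.42, -0.012, -4, 0, 0], [0, 0, 0, 0, 0, 0], [0, 0, 0, 0, 0, 0]])

```text
clock: 13.33
tool_pos: [0.4878, 0.3664, 0.2017]
orientation: [170.0, -0.0, -32.9]
force: [1.0, 1.5, -4.0]
opening: 0.0198
gripper_force: 30.0
```

Call:
play_rows(plan=[[0, 0.43, -0.014, 4, 0, 0], [0, 0.43, -0.014, 4, 0, 0], [0, 0.43, -0.014, 4, 0, 0], [0, 0.43, -0.014, 4, 0, 0], [0, 0.43, -0.014, 4, 0, 0], [0, 0, 0, 0, 0, 0], [0, 0, 0, 0, 0, 0]])

```text
clock: 13.92
tool_pos: [0.4749, 0.346, 0.2053]
orientation: [-169.9, 0.0, -33.0]
force: [0.6, 1.9, -2.3]
opening: 0.0198
gripper_force: 30.0
```

Call:
play_rows(plan=[[0, -0.455, -0.018, -4, 0, 0], [0, -0.455, -0.018, -4, 0, 0], [0, -0.455, -0.018, -4, 0, 0], [0, -0.455, -0.018, -4, 0, 0], [0, -0.455, -0.018, -4, 0, 0], [0, 0, 0, 0, 0, 0], [0, 0, 0, 0, 0, 0]])

```text
clock: 14.5
tool_pos: [0.488, 0.3669, 0.2043]
orientation: [169.9, 0.0, -32.9]
force: [-0.1, 1.0, -5.9]
opening: 0.0194
gripper_force: 30.0
```

Call:
play_rows(plan=[[0, 0.47, -0.018, 4, 0, 0], [0, 0.47, -0.018, 4, 0, 0], [0, 0.47, -0.018, 4, 0, 0], [0, 0.47, -0.018, 4, 0, 0], [0, 0.47, -0.018, 4, 0, 0], [0, 0, 0, 0, 0, 0], [0, 0, 0, 0, 0, 0]])

```text
clock: 15.08
tool_pos: [0.4745, 0.3452, 0.2088]
orientation: [-169.9, -0.0, -33.0]
force: [1.6, 1.9, -3.3]
opening: 0.0199
gripper_force: 30.0
```

Call:
play_rows(plan=[[0, -0.48, -0.018, -4, 0, 0], [0, -0.48, -0.018, -4, 0, 0], [0, -0.48, -0.018, -4, 0, 0], [0, -0.48, -0.018, -4, 0, 0], [0, -0.48, -0.018, -4, 0, 0], [0, 0, 0, 0, 0, 0], [0, 0, 0, 0, 0, 0]])

```text
clock: 15.67
tool_pos: [0.4884, 0.3672, 0.2076]
orientation: [169.8, 0.0, -32.9]
force: [-0.3, 0.8, -3.6]
opening: 0.0196
gripper_force: 30.0
```

Call:
play_rows(plan=[[0, 0.49, -0.018, 4, 0, 0], [0, 0.49, -0.018, 4, 0, 0], [0, 0.49, -0.018, 4, 0, 0], [0, 0.49, -0.018, 4, 0, 0], [0, 0.49, -0.018, 4, 0, 0], [0, 0, 0, 0, 0, 0], [0, 0, 0, 0, 0, 0]])

```text
clock: 16.25
tool_pos: [0.4745, 0.3452, 0.2127]
orientation: [-169.9, -0.0, -33.0]
force: [1.2, 2.7, -1.9]
opening: 0.0199
gripper_force: 30.0
```

Call:
play_rows(plan=[[0, -0.49, -0.018, -4, 0, 0], [0, -0.49, -0.018, -4, 0, 0], [0, -0.49, -0.018, -4, 0, 0], [0, -0.49, -0.018, -4, 0, 0], [0, -0.49, -0.018, -4, 0, 0], [0, 0, 0, 0, 0, 0], [0, 0, 0, 0, 0, 0]])

```text
clock: 16.83
tool_pos: [0.4885, 0.3673, 0.211]
orientation: [169.8, 0.0, -32.9]
force: [0.1, 2.3, -3.4]
opening: 0.0198
gripper_force: 30.0
```

Call:
play_rows(plan=[[0, 0.5, -0.018, 4, 0, 0], [0, 0.5, -0.018, 4, 0, 0], [0, 0.25, -0.008, 2, 0, 0], [0, 0, 0, 0, 0, 0], [0, 0, 0, 0, 0, 0]])

```text
clock: 17.25
tool_pos: [0.4814, 0.3557, 0.2165]
orientation: [-179.9, -0.0, -33.0]
force: [0.3, 1.8, 3.7]
opening: 0.0195
gripper_force: 30.0
```

Call:
play_rows(plan=[[0, 0, -0.05, 0, 0, 0], [0, 0, -0.05, 0, 0, 0], [0, 0, 0, 0, 0, 0], [0, 0, 0, 0, 0, 0]])

```text
clock: 17.58
tool_pos: [0.4815, 0.3561, 0.2156]
orientation: [180.0, -0.0, -32.9]
force: [0.5, 1.2, 1.4]
opening: 0.02
gripper_force: 30.0
```

Call:
play_rows(plan=[[0, 0, -0.05, 0, 0, 0], [0, 0, -0.05, 0, 0, 0], [0, 0, 0, 0, 0, 0], [0, 0, 0, 0, 0, 0]])

```text
clock: 17.92
tool_pos: [0.4811, 0.3558, 0.2165]
orientation: [180.0, 0.0, -33.0]
force: [0.7, 1.7, -1.2]
opening: 0.0197
gripper_force: 30.0
```

Call:
play_rows(plan=[[0, 0, -0.05, 0, 0, 0], [0, 0, -0.05, 0, 0, 0], [0, 0, 0, 0, 0, 0], [0, 0, 0, 0, 0, 0]])

```text
clock: 18.25
tool_pos: [0.481, 0.3555, 0.2178]
orientation: [180.0, 0.0, -33.0]
force: [-0.2, 0.5, 0.2]
opening: 0.0203
gripper_force: 30.0
```

Call:
play_rows(plan=[[0, 0, -0.05, 0, 0, 0], [0, 0, -0.05, 0, 0, 0], [0, 0, 0, 0, 0, 0], [0, 0, 0, 0, 0, 0]])

```text
clock: 18.58
tool_pos: [0.481, 0.3555, 0.2187]
orientation: [180.0, 0.0, -33.0]
force: [-0.4, -0.2, -1.0]
opening: 0.0195
gripper_force: 30.0
```

Call:
play_rows(plan=[[0, 0, -0.15, 0, 0, 0], [0, 0, -0.3, 0, 0, 0], [0, 0, -0.5, 0, 0, 0], [0, 0, -1, 0, 0, 0], [0, 0, -1.5, 0, 0, 0], [0, 0, -1.5, 0, 0, 0], [0, 0, -1, 0, 0, 0], [0, 0, -0.5, 0, 0, 0], [0, 0, 0, 0, 0, 0]])

```text
clock: 19.33
tool_pos: [0.4815, 0.3561, 0.285]
orientation: [-179.8, -0.0, -33.0]
force: [0.1, 0.2, -1.1]
opening: 0.0198
gripper_force: 30.0
```

Run:
```python
from h import *
s=snapshot('side')
cv2.imwrite('pics/s3.png',cv2.resize(s['frame'][240:370,220:350,::-1],(520,520),interpolation=cv2.INTER_CUBIC))
pr('side','bung','flask','flask_rim','dish','lid','specimen_cup')
snapshot('top');pr('top','bung','flask','flask_rim','dish','lid','specimen_cup')
to([.422,-.268,.25],[180,0,-33])
```

```text
side bung [(0.95, [0.48, 0.357, 0.21]), (0.66, [0.436, 0.489, 0.001]), (0.59, [0.34, 0.365, 0.003])]
side flask [(0.65, [0.424, 0.049, 0.003])]
side flask_rim [(0.63, [0.684, 0.325, 0.001]), (0.56, [0.475, 0.36, 0.146])]
side dish [(0.78, [0.421, -0.269, 0.001])]
side lid [(0.96, [0.426, 0.048, -0.003]), (0.61, [0.474, 0.355, 0.001]), (0.5, [0.359, 0.233, 0.001]), (0.21, [0.682, 0.326, 0.001])]
side specimen_cup [(0.78, [0.455, -0.071, -0.003]), (0.69, [0.683, 0.327, 0.001]), (0.52, [0.479, 0.355, 0.01])]
top bung [(0.87, [0.443, 0.489, 0.0]), (0.63, [0.479, 0.352, 0.208])]
top flask [(0.91, [0.477, 0.357, 0.011])]
top flask_rim [(0.56, [0.482, 0.357, 0.148]), (0.25, [0.478, 0.36, 0.011]), (0.24, [0.685, 0.325, -0.002])]
top dish [(0.88, [0.423, -0.275, 0.003])]
top lid [(0.95, [0.419, 0.037, 0.003])]
top specimen_cup [(0.94, [0.455, -0.068, 0.002])]
clk 20.03 turn [0.01 0.   0.05] then shift [29.01 55.53  3.32]
```

View pics/s3.png

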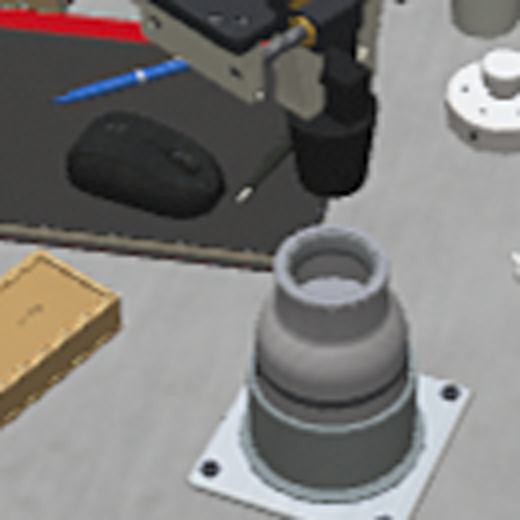

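The bung hangs free and upright under the gripper, and the open flask mouth is at (330,265) with the flask still seated. Now to the dish.

Call:
play_rows(plan=[[0.91, 1.745, 0, 0, 0, 0], [1.82, 3.49, 0.2, 0, 0, 0], [1.82, 3.49, 0.2, 0, 0, 0], [1.82, 3.49, 0.2, 0, 0, 0], [1.82, 3.49, 0.2, 0, 0, 0], [1.82, 3.49, 0.2, 0, 0, 0], [1.82, 3.49, 0.2, 0, 0, 0], [1.82, 3.49, 0.2, 0, 0, 0], [1.82, 3.49, 0.2, 0, 0, 0], [1.82, 3.49, 0.2, 0, 0, 0], [1.82, 3.49, 0.2, 0, 0, 0], [1.82, 3.49, 0.2, 0, 0, 0], [1.82, 3.49, 0.2, 0, 0, 0], [1.82, 3.49, 0.2, 0, 0, 0], [1.82, 3.49, 0.2, 0, 0, 0], [1.82, 3.49, 0.2, 0, 0, 0], [0.91, 1.745, 0, 0, 0, 0], [0, 0, 0, 0, 0, 0], [0, 0, 0, 0, 0, 0], [0, 0, 0, 0, 0, 0]])

```text
clock: 21.7
tool_pos: [0.4217, -0.271, 0.2533]
orientation: [-180.0, 0.0, -33.0]
force: [0.1, 0.6, -1.4]
opening: 0.02
gripper_force: 30.0
```

Run:
```python
from h import *
s=snapshot('wrist')
cv2.imwrite('pics/w2.png',s['frame'][:,:,::-1])
pr('wrist','bung','dish','lid')
to([.422,-.271,.1],[180,0,-33])
```

```text
wrist bung [(0.96, [0.419, -0.27, 0.176]), (0.5, [0.448, -0.073, -0.002])]
wrist dish [(0.8, [0.419, -0.273, 0.002])]
wrist lid [(0.87, [0.419, 0.044, 0.003])]
clk 21.9 turn [-0.02 -0.03  0.14] then shift [ 0.03  0.06 15.36]
```

View pics/w2.png

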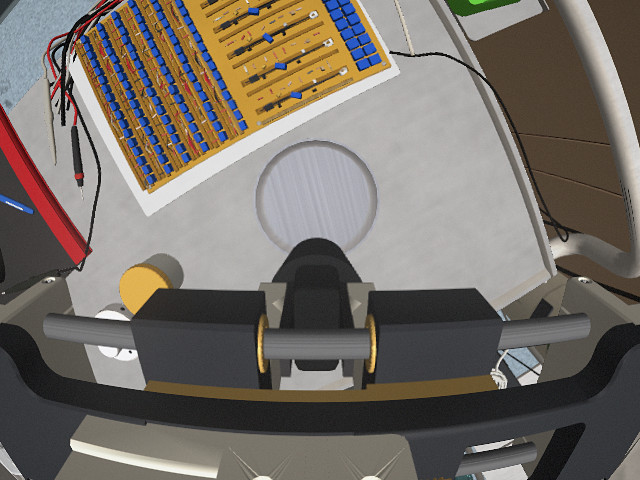

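The bung is held upright over the dish, whose centre is at (317,197), and the estimates agree. Lowering now.

Call:
play_rows(plan=[[0, 0, 2, 0, 0, 0], [0, 0, 3, 0, 0, 0], [0, 0, 3, 0, 0, 0], [0, 0, 3, 0, 0, 0], [0, 0, 3, 0, 0, 0], [0, 0, 1.6, 0, 0, 0], [0, 0, 0.6, 0, 0, 0], [0, 0, 0.3, 0, 0, 0], [0, 0, 0.2, 0, 0, 0], [0, 0, 0, 0, 0, 0], [0, 0, 0, 0, 0, 0]])

```text
clock: 22.82
tool_pos: [0.4227, -0.2713, 0.0875]
orientation: [-180.0, -0.1, -32.9]
force: [0.3, -0.0, -1.6]
opening: 0.0199
gripper_force: 30.0
```

Call:
play_rows(plan=[[0, 0, 0.15, 0, 0, 0], [0, 0, 0.15, 0, 0, 0], [0, 0, 0, 0, 0, 0], [0, 0, 0, 0, 0, 0]])

```text
clock: 23.15
tool_pos: [0.4218, -0.2713, 0.0835]
orientation: [-180.0, -0.0, -33.0]
force: [0.1, -0.0, -0.5]
opening: 0.02
gripper_force: 30.0
```

Call:
play_rows(plan=[[0, 0, 0.2, 0, 0, 0], [0, 0, 0.1, 0, 0, 0], [0, 0, 0, 0, 0, 0], [0, 0, 0, 0, 0, 0]])

```text
clock: 23.48
tool_pos: [0.4216, -0.2712, 0.0801]
orientation: [180.0, 0.0, -33.0]
force: [0.0, 1.0, -1.4]
opening: 0.0197
gripper_force: 30.0
```

Call:
play_rows(plan=[[0, 0, 0.1, 0, 0, 0], [0, 0, 0.1, 0, 0, 0], [0, 0, 0, 0, 0, 0], [0, 0, 0, 0, 0, 0]])

```text
clock: 23.82
tool_pos: [0.4217, -0.2712, 0.0782]
orientation: [180.0, 0.0, -33.0]
force: [0.5, 0.1, -1.5]
opening: 0.0201
gripper_force: 30.0
```

Call:
play_rows(plan=[[0, 0, 0.1, 0, 0, 0], [0, 0, 0.05, 0, 0, 0], [0, 0, 0, 0, 0, 0], [0, 0, 0, 0, 0, 0]])

```text
clock: 24.15
tool_pos: [0.4219, -0.2713, 0.0773]
orientation: [180.0, -0.0, -32.9]
force: [-2.0, 1.6, 5.7]
opening: 0.0196
gripper_force: 30.0
```

Call:
play_rows(plan=[[0, 0, 0.1, 0, 0, 0], [0, 0, 0, 0, 0, 0], [0, 0, 0, 0, 0, 0]])

```text
clock: 24.4
tool_pos: [0.4221, -0.2714, 0.0772]
orientation: [180.0, -0.1, -32.9]
force: [-4.9, 4.6, 16.2]
opening: 0.0194
gripper_force: 30.0
```

Call:
play_rows(plan=[[0, 0, -0.12, 0, 0, 0], [0, 0, 0, 0, 0, 0]])

```text
clock: 24.57
tool_pos: [0.4219, -0.2712, 0.0773]
orientation: [-180.0, -0.0, -33.0]
force: [0.0, -0.1, 2.2]
opening: 0.0199
gripper_force: 30.0
```

Call:
play_rows(plan=[[0, 0, 0, 0, 0, 0], [0, 0, 0, 0, 0, 0], [0, 0, 0, 0, 0, 0], [0, 0, 0, 0, 0, 0], [0, 0, 0, 0, 0, 0], [0, 0, 0, 0, 0, 0], [0, 0, -1, 0, 0, 0], [0, 0, -3, 0, 0, 0], [0, 0, -3, 0, 0, 0], [0, 0, -3, 0, 0, 0], [0, 0, -2, 0, 0, 0], [0, 0, 0, 0, 0, 0]], grip=5.5)

```text
clock: 25.57
tool_pos: [0.4241, -0.2721, 0.2026]
orientation: [-179.9, -0.5, -32.9]
force: [0.5, -0.5, -0.9]
opening: 0.0551
gripper_force: 0.0
```

Run:
```python
from h import *
snapshot('top');pr('top','bung','dish','lid','flask_rim','flask')
snapshot('side');pr('side','bung','dish','lid','flask_rim','flask')
s=snapshot('wrist');pr('wrist','bung','dish','lid')
cv2.imwrite('pics/w3.png',s['frame'][:,:,::-1])
to([.421,.043,.15],[180,0,-33])
```

```text
top bung [(0.96, [0.44, 0.493, 0.001]), (0.88, [0.339, 0.363, -0.003])]
top dish []
top lid [(0.96, [0.416, 0.037, 0.004])]
top flask_rim [(0.88, [0.478, 0.353, 0.148])]
top flask [(0.62, [0.476, 0.358, 0.011])]
side bung [(0.82, [0.342, 0.364, 0.002]), (0.79, [0.419, -0.271, 0.001]), (0.79, [0.439, 0.491, 0.001]), (0.61, [0.423, -0.27, 0.004])]
side dish [(0.69, [0.424, -0.272, 0.003]), (0.37, [0.422, 0.044, 0.003])]
side lid [(0.72, [0.421, 0.046, 0.001])]
side flask_rim [(0.68, [0.474, 0.363, 0.147]), (0.64, [0.456, -0.069, -0.004])]
side flask [(0.58, [0.482, 0.355, 0.011])]
wrist bung [(0.71, [0.417, -0.272, 0.003])]
wrist dish [(0.57, [0.423, -0.273, 0.001])]
wrist lid []
clk 26.37 turn [0.   0.   0.05] then shift [-17.18 -26.31   4.69]
```

View pics/w3.png

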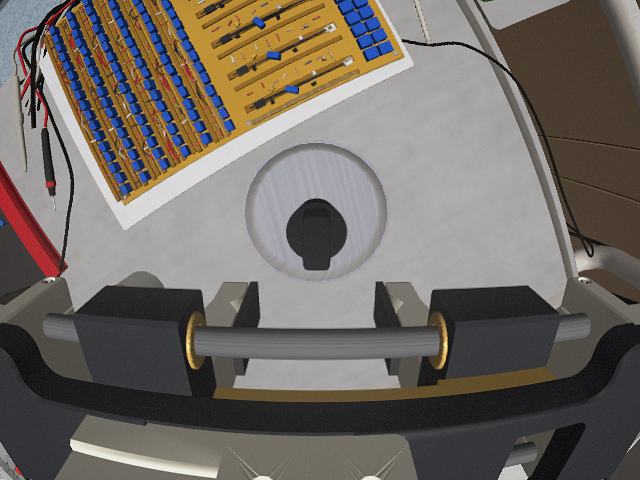

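The bung stands upright in the dish at (317,230), free of the fingers. Next is the lid.

Call:
play_rows(plan=[[-0.95, -1.46, 0.2, 0, 0, 0], [-1.91, -2.92, 0.5, 0, 0, 0], [-1.91, -2.92, 0.5, 0, 0, 0], [-1.91, -2.92, 0.5, 0, 0, 0], [-1.91, -2.92, 0.5, 0, 0, 0], [-1.91, -2.92, 0.5, 0, 0, 0], [-1.91, -2.92, 0.5, 0, 0, 0], [-1.91, -2.92, 0.5, 0, 0, 0], [-1.91, -2.92, 0.5, 0, 0, 0], [-0.96, -1.46, 0.5, 0, 0, 0], [0, 0, 0, 0, 0, 0], [0, 0, 0, 0, 0, 0]])

```text
clock: 27.37
tool_pos: [0.4203, 0.0437, 0.1499]
orientation: [180.0, 0.0, -32.8]
force: [0.2, 0.5, 1.0]
opening: 0.0548
gripper_force: 0.0
```

Run:
```python
from h import *
s=snapshot('wrist');pr('wrist','lid','lid_seat','specimen_cup')
print(wproj(s,[[.421,.0425,.05]]))
cv2.imwrite('pics/w4.png',s['frame'][:,:,::-1])
to([.421,.0425,.053],[180,0,-33])
```

```text
wrist lid [(0.61, [0.418, 0.043, 0.001])]
wrist lid_seat [(0.75, [0.422, 0.045, 0.02]), (0.45, [0.448, -0.067, -0.002])]
wrist specimen_cup [(0.73, [0.451, -0.071, 0.001])]
[[318.46989977 245.12492065]]
clk 27.57 turn [-0.01 -0.01 -0.02] then shift [ 0.02 -0.06  9.72]
```

View pics/w4.png

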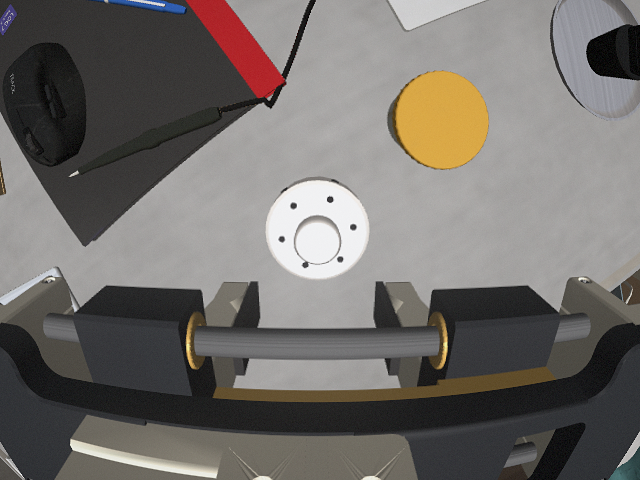

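The wrist view shows the knob at (317,242), about 2 mm further along +x than predicted and level between the fingers. The cup is clear at (442,120).

Call:
play_rows(plan=[[0.2, -0.12, 1.5, 0, 0, 0], [0, 0, 2, 0, 0, 0], [0, 0, 2, 0, 0, 0], [0, 0, 2, 0, 0, 0], [0, 0, 1.5, 0, 0, 0], [0, 0, 0.6, 0, 0, 0], [0, 0, 0, 0, 0, 0], [0, 0, 0, 0, 0, 0]])

```text
clock: 28.23
tool_pos: [0.4231, 0.0423, 0.0543]
orientation: [180.0, -0.0, -33.0]
force: [-0.5, -0.2, 0.3]
opening: 0.055
gripper_force: 0.0
```

Call:
play_rows(plan=[[0, 0, 0, 0, 0, 0], [0, 0, 0, 0, 0, 0], [0, 0, 0, 0, 0, 0], [0, 0, 0, 0, 0, 0], [0, 0, 0, 0, 0, 0], [0, 0, 0, 0, 0, 0]], grip=1)

```text
clock: 28.73
tool_pos: [0.423, 0.0428, 0.0545]
orientation: [-180.0, -0.0, -32.9]
force: [-2.6, -1.0, 6.6]
opening: 0.0304
gripper_force: 30.0
```

Call:
play_rows(plan=[[0, 0, -0.5, 0, 0, 0], [0, 0, -2, 0, 0, 0], [0, 0, -3, 0, 0, 0], [0, 0, -3.5, 0, 0, 0], [0, 0, -3.5, 0, 0, 0], [0, 0, -3.5, 0, 0, 0], [0, 0, -2.5, 0, 0, 0], [0, 0, -1, 0, 0, 0], [0, 0, 0, 0, 0, 0]])

```text
clock: 29.48
tool_pos: [0.4238, 0.0432, 0.2516]
orientation: [-179.7, -0.1, -32.9]
force: [0.7, -0.0, -1.5]
opening: 0.0308
gripper_force: 30.0
```

```bash
cat > fit.py <<'E'
from h import *
from scipy.ndimage import map_coordinates
def proj(s,P):
    q=rot(s['attitude']).inv().apply(P-s['position']);return s['cx']+s['fx']*q[:,0]/q[:,2],s['cy']+s['fy']*q[:,1]/q[:,2]
def fit(s,z,r,c0,span=.009):
    "centre of a level circle: best radial image gradient along its projection"
    g=cv2.GaussianBlur(cv2.cvtColor(s['frame'],cv2.COLOR_RGB2GRAY),(0,0),.8).astype(float)
    a=np.linspace(0,2*np.pi,90,endpoint=False);u=np.c_[np.cos(a),np.sin(a),0*a];best=[]
    S=lambda c,rr:map_coordinates(g,proj(s,c+rr*u)[::-1],order=1)
    for x in np.arange(-span,span+1e-4,.001):
        for y in np.arange(-span,span+1e-4,.001):
            c=np.array([c0[0]+x,c0[1]+y,z]);best.append((np.abs(np.mean(np.clip(S(c,r+.002)-S(c,r-.002),-40,40))),*c[:2]))
    best.sort(reverse=True);return np.round(best[:3],3).tolist()
E
python3 - <<'E'
from fit import *
for n in('top','side'):
    s=snapshot(n);pr(n,'flask_rim','flask','lid','stand')
    print('rim out',fit(s,.148,.0315,(.478,.357)));print('tube top',fit(s,.065,.049,(.478,.357)))
    z=get_obs()['tool_pos']; print('lid top',fit(s,z[2]-.0545+.03,.039,z[:2]),z.round(4))
E
```

```text
top flask_rim [(0.7, [0.482, 0.353, 0.144])]
top flask [(0.76, [0.477, 0.359, 0.011])]
top lid []
top stand [(0.68, [0.476, 0.363, 0.002]), (0.56, [0.421, -0.274, 0.005])]
rim out [[23.611, 0.476, 0.351], [23.125, 0.477, 0.351], [23.019, 0.476, 0.352]]
tube top [[27.506, 0.481, 0.364], [27.418, 0.481, 0.363], [27.083, 0.48, 0.364]]
lid top [[5.48, 0.429, 0.04], [5.461, 0.428, 0.04], [5.447, 0.43, 0.041]] [0.4219 0.0424 0.2473]
side flask_rim [(0.67, [0.476, 0.362, 0.148])]
side flask [(0.78, [0.481, 0.355, 0.008])]
side lid [(0.91, [0.423, 0.051, 0.195])]
side stand [(0.86, [0.472, 0.357, 0.001])]
rim out [[23.332, 0.48, 0.36], [23.155, 0.48, 0.361], [22.746, 0.481, 0.361]]
tube top [[19.06, 0.481, 0.352], [18.94, 0.481, 0.353], [18.832, 0.48, 0.353]]
lid top [[22.145, 0.422, 0.052], [21.876, 0.421, 0.052], [21.543, 0.423, 0.052]] [0.4226 0.0426 0.2484]
```

Run:
```python
from h import *
to([.479,.3565,.245],[180,0,-33])
```

```text
clk 29.98 turn [0.07 0.03 0.04] then shift [-12.37 -29.39   0.34]
```

Call:
play_rows(plan=[[-0.687, -1.633, 0, 0, 0, 0], [-1.374, -3.266, 0, 0, 0, 0], [-1.374, -3.266, 0, 0, 0, 0], [-1.374, -3.266, 0, 0, 0, 0], [-1.374, -3.266, 0, 0, 0, 0], [-1.374, -3.266, 0, 0, 0, 0], [-1.374, -3.266, 0, 0, 0, 0], [-1.374, -3.266, 0, 0, 0, 0], [-1.374, -3.266, 0, 0, 0, 0], [-0.687, -1.633, 0, 0, 0, 0], [0, 0, 0, 0, 0, 0], [0, 0, 0, 0, 0, 0]])

```text
clock: 30.98
tool_pos: [0.4787, 0.3575, 0.2477]
orientation: [179.9, 0.0, -32.9]
force: [-0.1, -0.6, -0.6]
opening: 0.0312
gripper_force: 30.0
```

Call:
play_rows(plan=[[0, 0, 1, 0, 0, 0], [0, 0, 1, 0, 0, 0], [0, 0, 1, 0, 0, 0], [0, 0, 0.5, 0, 0, 0], [0, 0, 0, 0, 0, 0], [0, 0, 0, 0, 0, 0]])

```text
clock: 31.48
tool_pos: [0.4789, 0.3561, 0.2137]
orientation: [180.0, -0.0, -33.0]
force: [0.2, 0.6, -0.8]
opening: 0.0311
gripper_force: 30.0
```

Run:
```python
from h import *
s=snapshot('side');f=cv2.resize(s['frame'][250:350,250:350,::-1],(600,600),interpolation=cv2.INTER_CUBIC);cv2.imwrite('pics/s5.png',f)
pr('side','lid','flask_rim','lid_seat','flask');print(get_obs()['tool_pos'],get_obs()['force'])
```

```text
side lid [(0.9, [0.48, 0.361, 0.16])]
side flask_rim [(0.84, [0.476, 0.361, 0.145])]
side lid_seat [(0.87, [0.479, 0.355, 0.182])]
side flask [(0.82, [0.482, 0.354, 0.011]), (0.69, [0.421, -0.271, 0.001])]
[0.47909733 0.35681446 0.21453998] [ 0.5440082   0.81228867 -1.86116155]
```

View pics/s5.png

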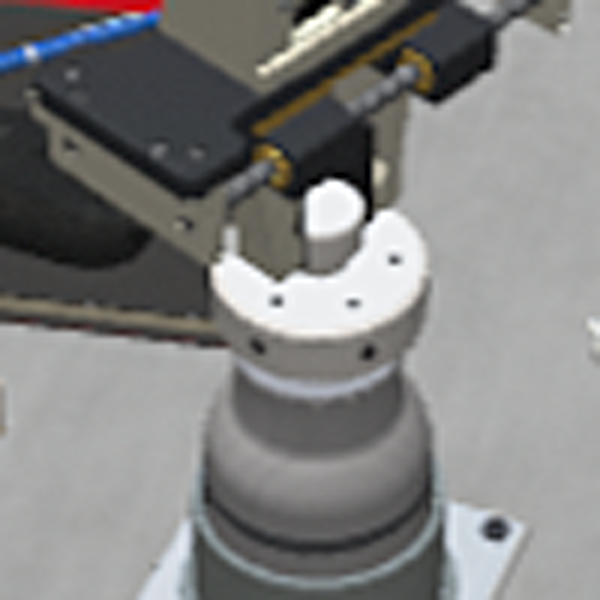

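The lid hangs over the neck: lid edges at columns 212–432, neck at 232–405. It is centred sideways to about 1 mm, so I'll lower it.

Call:
play_rows(plan=[[0, 0, 0.3, 0, 0, 0], [0, 0, 0.3, 0, 0, 0], [0, 0, 0.3, 0, 0, 0], [0, 0, 0.3, 0, 0, 0], [0, 0, 0.2, 0, 0, 0], [0, 0, 0, 0, 0, 0], [0, 0, 0, 0, 0, 0]])

```text
clock: 32.32
tool_pos: [0.4789, 0.3566, 0.1998]
orientation: [180.0, -0.0, -32.9]
force: [-0.4, -0.2, -1.2]
opening: 0.0312
gripper_force: 30.0
```

Call:
play_rows(plan=[[0, 0, 0.15, 0, 0, 0], [0, 0, 0.15, 0, 0, 0], [0, 0, 0, 0, 0, 0], [0, 0, 0, 0, 0, 0]])

```text
clock: 32.65
tool_pos: [0.4789, 0.3566, 0.1969]
orientation: [180.0, -0.0, -33.0]
force: [1.0, -0.1, -1.0]
opening: 0.0311
gripper_force: 30.0
```

Call:
play_rows(plan=[[0, 0, 0.3, 0, 0, 0], [0, 0, 0.3, 0, 0, 0], [0, 0, 0.2, 0, 0, 0], [0, 0, 0.2, 0, 0, 0], [0, 0, 0.1, 0, 0, 0], [0, 0, 0, 0, 0, 0], [0, 0, 0, 0, 0, 0]])

```text
clock: 33.23
tool_pos: [0.4789, 0.3567, 0.1859]
orientation: [180.0, -0.0, -33.0]
force: [0.6, 0.7, -1.0]
opening: 0.0311
gripper_force: 30.0
```

Call:
play_rows(plan=[[0, 0, 0.1, 0, 0, 0], [0, 0, 0.1, 0, 0, 0], [0, 0, 0, 0, 0, 0], [0, 0, 0, 0, 0, 0]])

```text
clock: 33.57
tool_pos: [0.4789, 0.3566, 0.184]
orientation: [180.0, -0.0, -33.0]
force: [0.3, 0.1, -0.5]
opening: 0.031
gripper_force: 30.0
```

Call:
play_rows(plan=[[0, 0, 0.1, 0, 0, 0], [0, 0, 0.05, 0, 0, 0], [0, 0, 0, 0, 0, 0], [0, 0, 0, 0, 0, 0]])

```text
clock: 33.9
tool_pos: [0.479, 0.3567, 0.1826]
orientation: [-180.0, -0.0, -32.9]
force: [-0.4, -0.6, 1.7]
opening: 0.0311
gripper_force: 30.0
```

Call:
play_rows(plan=[[0, 0, 0.05, 0, 0, 0], [0, 0, 0.0, 0, 0, 0], [0, 0, 0, 0, 0, 0]])

```text
clock: 34.15
tool_pos: [0.479, 0.3567, 0.1826]
orientation: [-180.0, -0.0, -32.9]
force: [-3.2, -1.1, 4.4]
opening: 0.0309
gripper_force: 30.0
```

Contact comes exactly at the seated height, TCP 0.1826. Releasing and withdrawing.

Call:
play_rows(plan=[[0, 0, -0.03, 0, 0, 0], [0, 0, 0, 0, 0, 0], [0, 0, 0, 0, 0, 0], [0, 0, 0, 0, 0, 0], [0, 0, 0, 0, 0, 0], [0, 0, 0, 0, 0, 0], [0, 0, -0.5, 0, 0, 0], [0, 0, -2, 0, 0, 0], [0, 0, -3, 0, 0, 0], [0, 0, -3, 0, 0, 0], [0, 0, -2, 0, 0, 0], [-2, 0, -1, 0, 0, 0], [-3, 0, 0, 0, 0, 0], [-3, 0, 0, 0, 0, 0], [-3, 0, 0, 0, 0, 0], [-2, 0, 0, 0, 0, 0], [0, 0, 0, 0, 0, 0], [0, 0, 0, 0, 0, 0]], grip=5.5)

```text
clock: 35.65
tool_pos: [0.3691, 0.428, 0.2979]
orientation: [-180.0, 0.0, -32.8]
force: [1.1, -0.2, 0.3]
opening: 0.055
gripper_force: 0.0
```

Run:
```python
from fit import *
for n in('top','side'):
    s=snapshot(n);pr(n,'lid','lid_seat','flask','bung','dish','specimen_cup','wooden_box','syringe')
    print('skirt',fit(s,.128,.039,(.479,.357)),'neck lid top',fit(s,.152,.039,(.479,.357)))
print(get_obs()['tool_pos'],get_obs()['force'])
```

```text
top lid [(0.68, [0.477, 0.354, 0.129]), (0.67, [0.478, 0.359, 0.011]), (0.36, [0.36, 0.232, 0.0])]
top lid_seat []
top flask [(0.56, [0.478, 0.357, 0.011]), (0.41, [0.422, -0.272, 0.006])]
top bung [(0.75, [0.338, 0.363, -0.001]), (0.73, [0.421, -0.275, 0.003]), (0.7, [0.444, 0.493, 0.001])]
top dish [(0.79, [0.422, -0.275, 0.003]), (0.39, [0.477, 0.359, 0.15]), (0.25, [0.422, -0.272, 0.004])]
top specimen_cup [(0.77, [0.452, -0.069, 0.001])]
top wooden_box [(0.93, [0.685, 0.325, 0.0])]
top syringe [(0.72, [0.359, 0.235, -0.0])]
skirt [[37.548, 0.482, 0.365], [37.535, 0.482, 0.364], [37.448, 0.482, 0.363]] neck lid top [[37.111, 0.479, 0.357], [37.089, 0.479, 0.356], [36.948, 0.479, 0.355]]
side lid [(0.59, [0.481, 0.361, 0.132])]
side lid_seat [(0.9, [0.476, 0.356, 0.148])]
side flask [(0.67, [0.48, 0.355, 0.01])]
side bung [(0.57, [0.342, 0.367, 0.003])]
side dish []
side specimen_cup []
side wooden_box [(0.71, [0.683, 0.326, 0.001])]
side syringe [(0.77, [0.358, 0.231, -0.002])]
skirt [[12.352, 0.478, 0.362], [12.309, 0.478, 0.361], [11.991, 0.478, 0.363]] neck lid top [[38.701, 0.481, 0.358], [38.499, 0.48, 0.358], [38.437, 0.481, 0.357]]
[0.36981512 0.42741011 0.29731149] [ 0.6923138  -0.59031285 -0.68885156]
```

```bash
python3 -c "
from plant import *
print(close_job())"
```

```text
the job is handed in; nothing more can be done
None
```

The job is handed in at about 36 s of robot time, though the judge's verdict was not reported. By the last camera and force checks, the bung stands in the dish, the lid is fully down on the flask rim, the flask is on its stand floor, and the bystanders are where they were.

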